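# Unlock the jar carousel, bring the knobbed jar to the front and hold it there

## Task

Draw the locking pin straight up out of its bore in the jar carousel's bracket and park it upright in the open notch at the outer end of the same bracket, hanging on its collar, and let go of it. Then take the turntable by one of its two upright posts and turn it until the jar with the ball knob on its lid stands at the front, in line with the pointer on the base; a spring would turn it back, so finish still holding the post, with the turntable still. Leave the jars standing in their wells and the coffee pot, funnel, mess kit and scraper where they are.

Things in the scene. Friction and masses are not known exactly. Their poses are not given: they have to be found in the camera images.
- stand: fixed steel base plate 260 x 310 x 12 mm, x -130..130, y -120..190 mm. Origin: on the turntable's axis at chest-top height; z up; front is -x (roughly to the robot), with a diamond-shaped pointer 116 mm from the axis. At +y a pin bracket: steel bar 44 mm wide (x), 14 mm thick, top 85 mm above the chest top, from y = 100 to 192 mm, on a column at y 138 to 156 mm
- bore (a point): centre of the mouth of the vertical 12 mm through bore in the bracket's top face: stand frame x 0, y 115, z 85 mm. At the start the pin is in it and passes on through a 13 mm hole in a tab of the turntable's rim, locking the turntable
- notch (a point): parking point on the bracket's top face: stand frame x 0, y 172, z 85 mm. The notch is a vertical slot 15 mm wide (along the stand's x), from y = 160 mm to the bracket's outer end at 192 mm, open upward, downward and outward (+y). A parked pin hangs here upright, collar on the bracket's top, foot 25 mm above the chest top
- pin: loose round steel pin, 105 mm long, 0.09 kg nominal. Origin: centre of its foot; z up along it: shank 10 mm thick from 0 to 60 mm (tapered foot), collar 26 mm wide from 60 to 65, round grip 16 mm thick from 65 to 105. Locked, its collar rests on the bracket's top, foot 25 mm above the chest top; lifted 60 mm it is clear of the bracket
- turntable: aluminium disc, 204 mm wide, turns about the stand's axis up to 2.7 rad either way from locked. Origin on the axis, 26 mm above the chest top; axes parallel to the stand's at the start. Disc top at 36 mm; 4 wells (53 mm wide, 20 mm high) at (+-44, +-44) mm. A light spring (0.10 N m/rad) returns it to the locked angle, where it rests when unlocked; friction about 0.01 N m
- post_front (a point): top centre of an upright round steel post on the turntable, 16 mm thick, 88 mm from the axis on the turntable's -x side (at the front while locked); its top is 140 mm above the chest top, it is bare from 42 mm up. It turns with the turntable; its point's axes are the turntable's
- post_back (a point): the same for the second, equal post on the turntable's +x side, 88 mm from the axis, top 140 mm above the chest top
- front (a point): the place at the front, fixed in the stand's frame, where the knobbed jar's origin must come: 62 mm from the axis on the stand's -x side, in line with the pointer, 39 mm above the chest top
- jar_knob: the wanted jar: glass, 43 mm wide, 45 mm lid whose top is 60 mm above the underside, on it a ball knob 22 mm across with its top at 86 mm; 0.15 kg nominal. Origin: centre of its underside, 39 mm above the chest top in its well, 62 mm from the axis. Stands loose in one of the four wells; which one varies
- jar_a: a 60 mm tall glass jar like jar_knob but with a plain flat lid, no ball. Origin: centre of its underside. It stands loose in its well
- jar_b: a 60 mm tall glass jar like jar_knob but with a plain flat lid, no ball. Origin: centre of its underside. It stands loose in its well
- jar_c: a 60 mm tall glass jar like jar_knob but with a plain flat lid, no ball. Origin: centre of its underside. It stands loose in its well
- coffee_pot: white enamel coffee pot, 165 mm tall, 110 mm wide at the foot, with spout (+x) and handle (-x). Origin: centre of its underside. Bystander
- funnel: black plastic funnel, standing mouth down, 104 mm wide, 105 mm tall. Origin: centre of its underside. Bystander
- mess_kit: closed round aluminium mess kit, 154 mm wide, 60 mm high, with a small wire handle. Origin: centre of its underside. Bystander
- scraper: plastic scraper lying flat, about 190 mm long, 75 mm wide, 16 mm high. Origin: on its underside, near the middle. Bystander
Things that resemble listed ones, but are neither listed nor needed, are in the scene too. Leave any brown or orange look-alike of the jar_a alone.

How it is judged:
On the way, in this order (a step that is already met when the one before it is completed fails the run):
1. the pin is drawn clear of the bracket, its foot at about the height of the bracket's top (z of pin in the frame of stand above 0.08 m), for 0.05 s.
2. the pin hangs upright in the notch, its collar on the bracket, let go (x of pin in the frame of stand between -0.008 and 0.008 m and y of pin in the frame of stand between 0.155 and 0.19 m and z of pin in the frame of stand between 0.018 and 0.033 m and angle between pin's own z axis and vertical below 0.2 rad and contact force between the fingers and pin below 0.1 N), for 0.2 s.
At the end, for the whole second after the job is handed in: pin hangs untouched in the notch (8 mm of its middle line, 155-190 mm from axis, foot 18-33 mm up, tilt < 0.2 rad); knobbed jar at front, within 10 mm sideways of the front line; all jars upright in wells; turntable slower than 0.1 rad/s, fingers on it with over 0.4 N (all of step 2 and y of jar_knob in the frame of stand between -0.01 and 0.01 m and x of jar_knob in the frame of stand below -0.05 m and not (z of jar_knob in the frame of stand above 0.055 m or angle between jar_knob's own z axis and vertical above 0.35 rad) and not (z of jar_a in the frame of stand above 0.055 m or angle between jar_a's own z axis and vertical above 0.35 rad) and not (z of jar_b in the frame of stand above 0.055 m or angle between jar_b's own z axis and vertical above 0.35 rad) and not (z of jar_c in the frame of stand above 0.055 m or angle between jar_c's own z axis and vertical above 0.35 rad) and angular speed of turntable below 0.1 rad/s and contact force between the fingers and turntable above 0.4 N); the arm keeps its last pose, push and grip.
It fails at once if coffee pot moved by more than 30 mm (distance of coffee_pot from where it was at the start of the episode above 0.03 m).
It fails at once if funnel moved by more than 30 mm (distance of funnel from where it was at the start of the episode above 0.03 m).
It fails at once if mess kit moved by more than 30 mm (distance of mess_kit from where it was at the start of the episode above 0.03 m).
It fails at once if scraper moved by more than 30 mm (distance of scraper from where it was at the start of the episode above 0.03 m).
It fails at once if a jar lifted out of its well or tipped ((z of jar_knob in the frame of stand above 0.055 m or angle between jar_knob's own z axis and vertical above 0.35 rad) or (z of jar_a in the frame of stand above 0.055 m or angle between jar_a's own z axis and vertical above 0.35 rad) or (z of jar_b in the frame of stand above 0.055 m or angle between jar_b's own z axis and vertical above 0.35 rad) or (z of jar_c in the frame of stand above 0.055 m or angle between jar_c's own z axis and vertical above 0.35 rad)).
It also fails if it takes over 61 s, if anything falls off the work surface, if the arm or the gripper's body presses on something with over 40 N, if the wrist force passes 120 N, or if a joint passes its speed limit or range.

## Robot

A 6-joint arm with a two-finger parallel gripper is mounted at the origin on the work surface. World frame = base frame: x ahead of the robot, y to its left, z up, the work surface at z = 0. Lengths are in m, angles in rad, forces in N, time in s.
With the tool pointing down it reaches from about 0.25 to 0.725 m from the base axis. Payload 4 kg.
Tool frame: the origin (TCP) lies midway between the tips of the shut fingers; the grasp point (between the pads) lies 19 mm behind it (bot.grasp_offset is the distance from the TCP to the grasp point, in m); z points along the fingers, y is the direction in which the jaws open and shut (so a half turn about z gives the same grasp; the last joint's range is limited). The gripper opens to 85 mm and grips with 20 to 120 N. Pads are 22 mm wide; open, the fingers measure 114 mm over their backs; the gripper's body (76 mm by 85 mm) begins 54 mm behind the grasp point. The pads swing forward as they close: fully open they stand 13 mm farther back than shut.
Start: joints at [1.28, 0.241, 0.005, 1.335, 0, 1.571], TCP at [0.143, 0.479, 0.231] pointing down, gripper open.
Joint ranges: [-2.72, 2.72], [-1.05, 1.87], [-1.09, 1.28], [-1.99, 2.15], [-1.42, 1.44], [-3.14, 3.14]. Speed limits (rad/s): [2.79, 2.79, 3.14, 3.14, 3.14, 3.14].

## Interface

Orientations are given as a unit quaternion [x, y, z, w].
In Python, from workcell import sensors, optics, bot gives the robot as it stands.
- The arm moves only by the tool apply_moves, never from a script. Its argument "plan" is one flat list of numbers, 6 for each row, row after row: the shift along the tool's x, y, z in m, then the turn, a rotation vector about the tool's x, y, z in rad. In form: [tx, ty, tz, ax, ay, az, tx, ty, tz, ax, ay, az, ...]. A call has 1 to 12 rows; each row is the pose to reach, as a shift and turn from the pose commanded when the call began, along the tool's axes at that moment; what a row does not reach only later rows make up. A row lasts 1/12 s, in which the tool goes at most 41.7 mm and 7.16 degrees, less where a joint would pass 70% of its speed; a pose out of reach is approached as far as the arm can. A call with a gripper value outside its range is refused whole. "grip" is the finger opening in m, from 0 to 0.0854, set as the call begins (left out, the last holds). The fingers move at their own pace and stop on an object; the grip force is fixed at half the most. Time passes only in rows, so rows that repeat a pose let the fingers close. It gives the time, the measured TCP pose, the force and the opening at its end, in the units of the state.
- sensors.get_obs(): the state, without advancing time (a new reading comes with each control period).
- optics.camera(name): name is "side" or "top" or "wrist"; returns a dict with "pixels" (384x512x3 uint8, red, green, blue), "fx", "fy", "cx", "cy" (pixels), "pose" (4x4, takes a point from camera to world coordinates); the wrist camera has in their place "tool_from_camera" (4x4, takes a point from camera to tool coordinates, whose origin is the TCP and whose axes are the flange's). Camera axes: x right, y up, looking along -z (the intrinsics and any distortion apply to the point x, -y, -z); pixel columns grow to the right and rows downward; lengths in m; the calibration is good to about 2 mm. A picture is of the moment at which its call begins: read the wrist's pose just before it. There is no depth.
- bot.job_done(): hands the job in, once; it reports no verdict.
The state is a dict: "clock": time; "joint_pos": joint angles; "joint_vel": joint speeds; "tau": joint torques, N m; "eef_pos": TCP position; "tool_rot": TCP orientation; "ft_force": force on the tool from outside, world axes, zero at the start; "ft_torque": the same for the moment, N m; "grip_width": finger opening in m.
Only numpy, scipy, OpenCV 4.12 (cv2) and the standard library are available. Lean on these libraries where they do the work, as an engineer would, in place of code of your own. Each camera call takes 0.05 s, during which the arm holds its last target.

## Working session

There is one attempt and no reset: what is moved stays moved. The work goes in short steps, Python scripts to look and compute and a tool call to move; the robot and the scene stay as the last step left them, time stands still between calls to the robot, and variables do not carry over. Pictures are saved under pics/ and viewed, and the job is handed in when it is done.

Besides the shell and the picture viewer there is one more tool, called after "Call:" in YAML: its name, and indented under it one key for each argument. apply_moves: Moves the arm, as the interface text tells. Its arguments: {"type":"object","properties":{"plan":{"type":"array","items":{"type":"number"}},"grip":{"type":"number"}},"required":["plan"]}

```bash
ls; mkdir -p pics
cat > h.py <<'E'
import numpy as np, cv2
from workcell import sensors, optics, bot
from scipy.spatial.transform import Rotation as R
def snap(n,f):
    s=sensors.get_obs(); c=optics.camera(n); cv2.imwrite(f'pics/{f}.png',cv2.cvtColor(c['pixels'],cv2.COLOR_RGB2BGR))
    import pickle; pickle.dump((s,c),open(f'pics/{f}.pkl','wb'))
    return s,c
E
python3 - <<'E'
from h import *
for n in ('top','side','wrist'):
    s,c=snap(n,n+'0'); print(n,{k:(np.round(v,4).tolist() if not isinstance(v,(str,dict)) else v) for k,v in c.items() if k!='pixels'})
print(s)
E
```

```text
pics
top {'fx': 352.3481, 'fy': 352.3481, 'cx': 252.4423, 'cy': 185.08, 'pose': [[0.0906, 0.9745, -0.2053, 0.3525], [-0.9959, 0.0881, -0.0212, -0.0201], [-0.0025, 0.2064, 0.9785, 1.2414], [0.0, 0.0, 0.0, 1.0]]}
side {'fx': 415.1694, 'fy': 415.1694, 'cx': 257.3626, 'cy': 194.6607, 'pose': [[0.9012, 0.2528, -0.3521, 0.1731], [-0.4331, 0.5581, -0.7078, -0.8852], [0.0176, 0.7903, 0.6124, 0.866], [0.0, 0.0, 0.0, 1.0]]}
wrist {'fx': 298.301, 'fy': 298.301, 'cx': 251.5156, 'cy': 198.169, 'tool_from_camera': [[-0.0004, 0.947, 0.3211, 0.0832], [1.0, 0.0005, -0.0001, -0.0007], [-0.0002, 0.3211, -0.947, -0.1426], [0.0, 0.0, 0.0, 1.0]]}
{'clock': 0.1, 'joint_pos': array([ 1.27998926e+00,  2.41358219e-01,  3.85958658e-03,  1.33517631e+00,
       -4.81506158e-06,  1.57078011e+00]), 'joint_vel': array([ 0.00039797, -0.00292825,  0.00506431, -0.00133209,  0.00068683,
        0.00020234]), 'tau': array([-1.37782949e-04, -3.73137689e+01,  2.53009969e+01,  1.08585006e-02,
       -5.14534906e-05, -6.52049977e-06]), 'eef_pos': array([0.14320472, 0.47847327, 0.23049193]), 'tool_rot': array([ 1.44883627e-01,  9.89448256e-01, -9.29742237e-04, -1.33723145e-04]), 'ft_force': array([ 0.42361184,  0.35597736, -0.88669277]), 'ft_torque': array([-0.00215797,  0.08738573,  0.00079909]), 'grip_width': 0.08532889807840026}
```

View pics/top0.png

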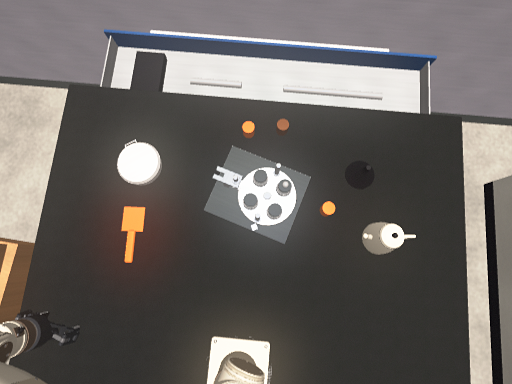

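View pics/side0.png

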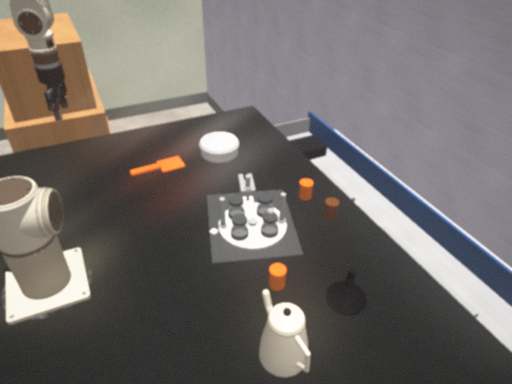

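View pics/wrist0.png

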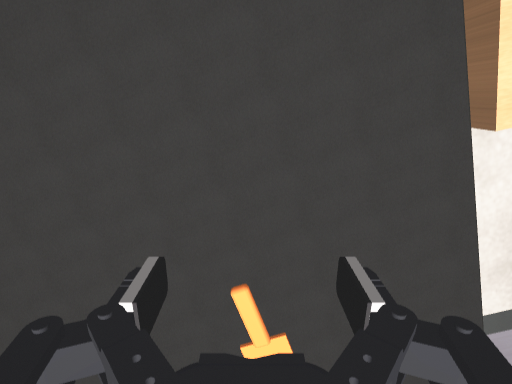

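Run:
```python
from h import *
a=cv2.imread('pics/top0.png')[135:255,190:330]; cv2.imwrite('pics/topc.png',cv2.resize(a,None,fx=5,fy=5,interpolation=cv2.INTER_CUBIC))
a=cv2.imread('pics/side0.png')[165:275,195:315]; cv2.imwrite('pics/sidec.png',cv2.resize(a,None,fx=5,fy=5,interpolation=cv2.INTER_CUBIC))
```

```text
(no output)
```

View pics/topc.png

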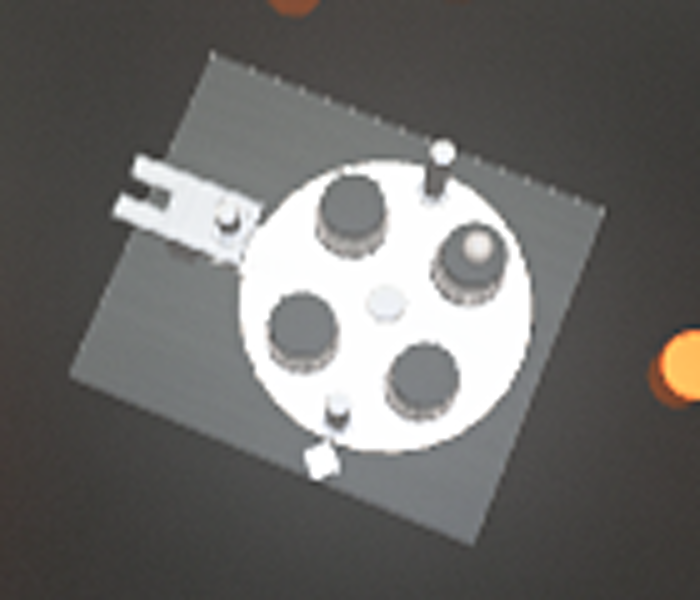

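View pics/sidec.png

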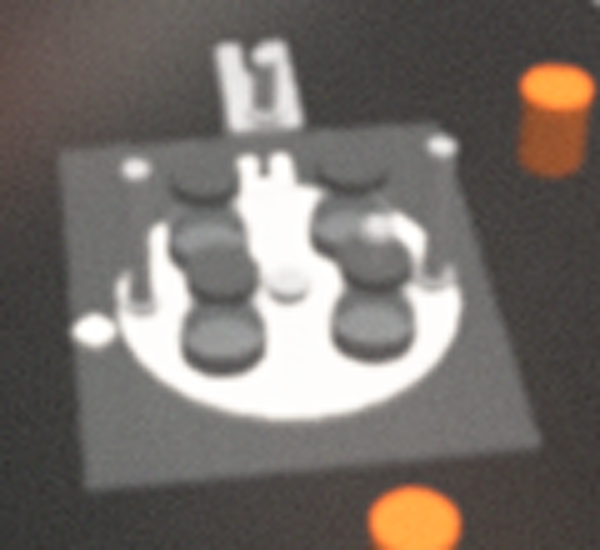

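```bash
cat >> h.py <<'E'
def proj(c,P,T=None):
    T=c['pose'] if T is None else T
    p=(np.asarray(P)-T[:3,3])@T[:3,:3]
    return np.stack([c['cx']+c['fx']*p[:,0]/-p[:,2], c['cy']-c['fy']*p[:,1]/-p[:,2]],1)
def tool_T(s):
    T=np.eye(4);T[:3,:3]=R.from_quat(s['tool_rot']).as_matrix();T[:3,3]=s['eef_pos'];return T
def st2w(q,P):
    c,s=np.cos(q[2]),np.sin(q[2]);P=np.asarray(P,float)
    return np.stack([q[0]+c*P[:,0]-s*P[:,1],q[1]+s*P[:,0]+c*P[:,1],P[:,2]+(q[3] if len(q)>3 else 0)],1)
E
cat > fit.py <<'E'
from h import *; import pickle
from scipy.optimize import least_squares
ct=pickle.load(open('pics/top0.pkl','rb'))[1]; cs=pickle.load(open('pics/side0.pkl','rb'))[1]
top=[((212,52),(.13,.19,.012)),((605,210),(.13,-.12,.012)),((473,545),(-.13,-.12,.012)),((70,377),(-.13,.19,.012)),((322,462),(-.116,0,.02)),
((443,152),(.088,0,.14)),((338,402),(-.088,0,.14)),((140,155),(.022,.192,.085)),((113,212),(-.022,.192,.085))]
side=[((62,150),(-.13,.19,.012)),((435,122),(.13,.19,.012)),((540,445),(.13,-.12,.012)),((88,490),(-.13,-.12,.012)),((135,168),(-.088,0,.14)),((442,147),(.088,0,.14)),((95,330),(-.116,0,.02)),((285,40),(.022,.192,.085)),((218,45),(-.022,.192,.085))]
ut=np.array([[190+a[0][0]/5,135+a[0][1]/5] for a in top])-.4; Pt=[a[1] for a in top]
us=np.array([[195+a[0][0]/5,165+a[0][1]/5] for a in side])-.4; Ps=[a[1] for a in side]
def f(q,w=3): 
    r=[]
    if w&1: r.append((proj(ct,st2w(q,Pt))-ut).ravel())
    if w&2: r.append((proj(cs,st2w(q,Ps))-us).ravel())
    return np.concatenate(r)
for w in (1,2,3):
  for q0 in ([.6,-.05,-.3],[.6,-.05,-.3,0]):
    o=least_squares(f,q0,args=(w,),loss='soft_l1'); print(w,o.x.round(4),np.sqrt(np.mean(o.fun**2)).round(2))
print(f(o.x).reshape(-1,2).round(1).tolist())
q=o.x
E
python3 fit.py
```

```text
1 [ 0.5732 -0.0471 -0.3048] 0.38
1 [ 0.575  -0.0469 -0.3044 -0.0095] 0.27
2 [ 0.5759 -0.0461 -0.3045] 0.4
2 [ 0.5777 -0.042  -0.3044 -0.0039] 0.37
3 [ 0.5745 -0.0469 -0.3044] 0.48
3 [ 0.5743 -0.0471 -0.3043  0.0006] 0.48
[[-0.2, -0.7], [0.7, -0.6], [0.4, 0.3], [-1.1, -0.5], [0.0, -0.5], [0.1, -0.4], [0.3, -0.3], [-0.2, -0.4], [-0.1, -0.1], [-1.1, -0.1], [0.6, -0.1], [0.3, 0.4], [-1.1, 0.1], [-0.2, 0.2], [-0.2, -0.2], [-0.2, 0.1], [-0.6, 0.5], [-0.5, 0.4]]
```

```bash
cat >> h.py <<'E'
def rel(cmd,tgt):
    """cmd/tgt: (x,y,z,az of tool y) tool down -> shift in tool axes, turn about tool z"""
    def M(a): return np.array([[-np.sin(a),np.cos(a),0],[np.cos(a),np.sin(a),0],[0,0,-1]]).T
    d=M(cmd[3]).T@(np.array(tgt[:3])-np.array(cmd[:3]))
    return d.round(4), round(-(tgt[3]-cmd[3]),4)
def after(cmd,sh,turn):
    a=cmd[3]; M=np.array([[-np.sin(a),np.cos(a),0],[np.cos(a),np.sin(a),0],[0,0,-1]]).T
    return tuple(np.array(cmd[:3])+M@np.array(sh))+(a-turn,)
def meas(s):
    y=R.from_quat(s['tool_rot']).as_matrix()[:,1]; return tuple(s['eef_pos'])+(np.arctan2(y[1],y[0]),)
Q=[.5745,-.047,-.3044]
E
python3 - <<'E'
from h import *
b=st2w(Q,[(0,.115,.085),(0,.172,.085),(.088,0,.14)]);print(b)
s=sensors.get_obs();print(meas(s))
print(rel((.143,.479,.231,1.28),(b[0][0],b[0][1],.231,-.3044)))
E
```

```text
[[ 0.60896789  0.0627131   0.085     ]
 [ 0.62605198  0.11709264  0.085     ]
 [ 0.65845437 -0.07337543  0.14      ]]
(np.float64(0.14322299120945395), np.float64(0.47856263387735715), np.float64(0.23062664519127524), np.float64(1.2799250899787602))
(array([-0.5658, -0.2652,  0.    ]), 1.5844)
```

Call:
apply_moves:
  plan: [-0.566,-0.265,0,0,0,1.584,-0.566,-0.265,0,0,0,1.584,-0.566,-0.265,0,0,0,1.584,-0.566,-0.265,0,0,0,1.584,-0.566,-0.265,0,0,0,1.584,-0.566,-0.265,0,0,0,1.584,-0.566,-0.265,0,0,0,1.584,-0.566,-0.265,0,0,0,1.584,-0.566,-0.265,0,0,0,1.584,-0.566,-0.265,0,0,0,1.584,-0.566,-0.265,0,0,0,1.584,-0.566,-0.265,0,0,0,1.584]
  grip: 0.06

```text
clock: 1.15
eef_pos: [0.5174, 0.1442, 0.2311]
tool_rot: [0.782, 0.623, -0.0, -0.0]
ft_force: [0.1, 0.5, -0.7]
grip_width: 0.0602
```

Call:
apply_moves:
  plan: [0,0,0,0,0,0,0,0,0,0,0,0,0,0,0,0,0,0]

```text
clock: 1.4
eef_pos: [0.5159, 0.1458, 0.2306]
tool_rot: [0.78, 0.625, -0.001, -0.001]
ft_force: [0.9, -0.3, 0.6]
grip_width: 0.0601
```

Run:
```python
from h import *
s=sensors.get_obs(); m=meas(s); print(np.round(m,4), s['joint_pos'].round(3), s['joint_vel'].round(3))
print(rel(m,(.609,.0627,.231,-.3044)))
```

```text
[ 0.5159  0.1458  0.2306 -0.2201] [0.275 0.314 0.103 1.361 0.    2.066] [ 0.032 -0.018 -0.012  0.    -0.002 -0.   ]
(array([-0.0608,  0.109 , -0.0004]), np.float64(0.0843))
```

Call:
apply_moves:
  plan: [-0.0608,0.109,0,0,0,0.0843,-0.0608,0.109,0,0,0,0.0843,-0.0608,0.109,0,0,0,0.0843,-0.0608,0.109,0,0,0,0.0843,-0.0608,0.109,0,0,0,0.0843,-0.0608,0.109,0,0,0,0.0843]

```text
clock: 1.9
eef_pos: [0.6084, 0.0643, 0.231]
tool_rot: [0.806, 0.593, -0.001, -0.001]
ft_force: [0.0, -0.2, -0.0]
grip_width: 0.0602
```

Run:
```python
from h import *
s,c=snap('wrist','wrist1'); m=meas(s); print(np.round(m,4), s['joint_vel'].round(3))
T=tool_T(s)@c['tool_from_camera']
P=st2w(Q,[(0,.115,.13),(.013,.115,.09),(.022,.192,.085),(-.022,.192,.085),(.0075,.192,.085),(-.0075,.192,.085),(0,.172,.085),(.022,.1,.085),(-.022,.1,.085)])
u=proj(c,P,T); print(u.round(1).tolist())
im=cv2.cvtColor(c['pixels'],cv2.COLOR_RGB2BGR)
for p in u: cv2.circle(im,tuple(np.round(p).astype(int)),2,(0,0,255),-1)
cv2.imwrite('pics/wrist1p.png',im)
```

```text
[ 0.6084  0.0643  0.231  -0.3024] [ 0.016 -0.023 -0.012 -0.    -0.002 -0.   ]
[[253.5, 199.0], [266.5, 186.0], [277.4, 104.4], [229.8, 104.3], [261.7, 104.3], [245.5, 104.3], [253.5, 126.5], [274.8, 198.7], [231.8, 198.6]]
```

View pics/wrist1p.png

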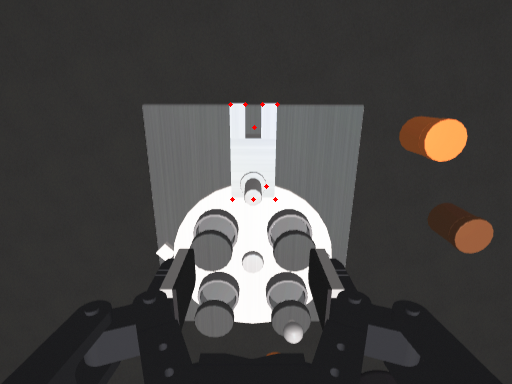

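View pics/wrist1.png

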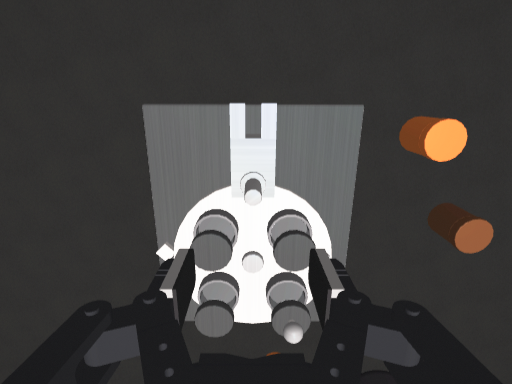

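Run:
```python
from h import *
s=sensors.get_obs(); m=meas(s); print(np.round(m,4), s['joint_vel'].round(3))
print(rel(m,(.609,.0627,.096,-.3044)))
a=cv2.imread('pics/wrist1.png')[95:215,205:305]; cv2.imwrite('pics/w1c.png',cv2.resize(a,None,fx=5,fy=5,interpolation=cv2.INTER_CUBIC))
```

```text
[ 0.6082  0.0646  0.2314 -0.3017] [ 0.007 -0.014 -0.003 -0.001 -0.003  0.001]
(array([-0.0016,  0.0013,  0.1354]), np.float64(0.0027))
```

View pics/w1c.png

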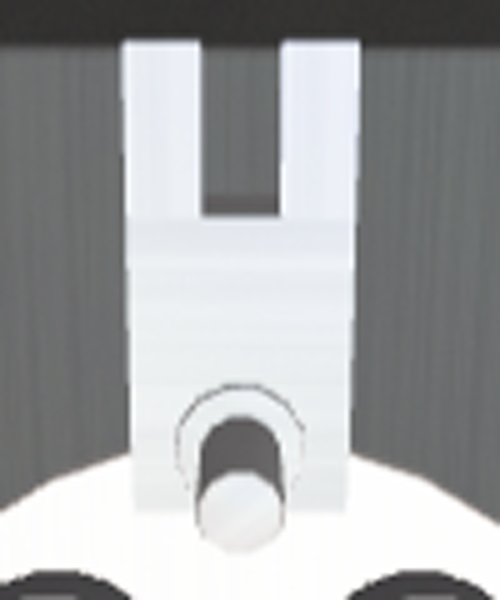

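Call:
apply_moves:
  plan: [-0.0006,0.001,0.03,0,0,0.0027,-0.0006,0.001,0.06,0,0,0.0027,-0.0006,0.001,0.085,0,0,0.0027,-0.0006,0.001,0.11,0,0,0.0027,-0.0006,0.001,0.125,0,0,0.0027,-0.0006,0.001,0.135,0,0,0.0027,-0.0006,0.001,0.135,0,0,0.0027,-0.0006,0.001,0.135,0,0,0.0027,-0.0006,0.001,0.135,0,0,0.0027]

```text
clock: 2.7
eef_pos: [0.6111, 0.0628, 0.0982]
tool_rot: [0.807, 0.591, 0.001, 0.001]
ft_force: [1.0, -0.2, 0.6]
grip_width: 0.0604
```

Run:
```python
from h import *
s,c=snap('wrist','wrist2'); m=meas(s); print(np.round(m,4),s['ft_force'].round(1))
```

```text
[ 0.6111  0.0628  0.0982 -0.306 ] [ 1.  -0.2  0.6]
```

View pics/wrist2.png

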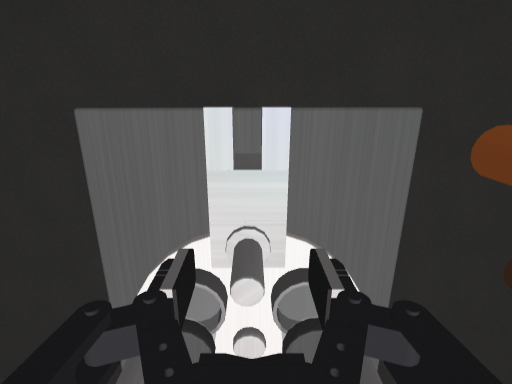

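Call:
apply_moves:
  plan: [0,-0.002,0.002,0,0,0,0,-0.002,0.002,0,0,0,0,-0.002,0.002,0,0,0,0,-0.002,0.002,0,0,0]

```text
clock: 3.08
eef_pos: [0.6085, 0.0626, 0.0947]
tool_rot: [0.807, 0.591, 0.0, 0.0]
ft_force: [-0.7, 1.7, 0.1]
grip_width: 0.06
```

Call:
apply_moves:
  plan: [0,0,0,0,0,0,0,0,0,0,0,0,0,0,0,0,0,0,0,0,0,0,0,0,0,0,0,0,0,0,0,0,0,0,0,0]
  grip: 0.0

```text
clock: 3.58
eef_pos: [0.6085, 0.0626, 0.0944]
tool_rot: [0.807, 0.591, 0.0, 0.0]
ft_force: [0.3, 0.4, -0.0]
grip_width: 0.0143
```

Run:
```python
from h import *
s,c=snap('wrist','wrist3'); m=meas(s); print(np.round(m,4),s['ft_force'].round(1),s['ft_torque'].round(2),s['grip_width'])
```

```text
[ 0.6085  0.0626  0.0944 -0.307 ] [ 0.3  0.4 -0. ] [-0.08 -0.01 -0.01] 0.01429016901250127
```

View pics/wrist3.png

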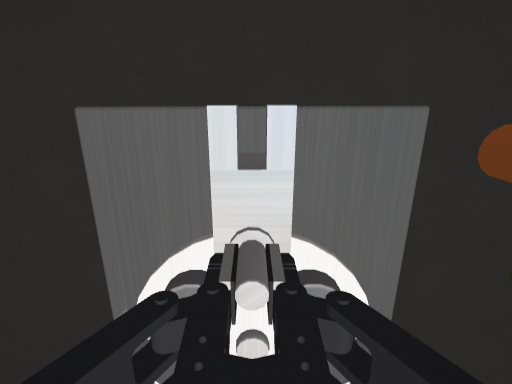

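Call:
apply_moves:
  plan: [0,0,-0.006,0,0,0,0,0,-0.014,0,0,0,0,0,-0.022,0,0,0,0,0,-0.03,0,0,0,0,0,-0.038,0,0,0,0,0,-0.046,0,0,0,0,0,-0.054,0,0,0,0,0,-0.062,0,0,0,0,0,-0.068,0,0,0,0,0,-0.071,0,0,0,0,0,-0.071,0,0,0,0,0,-0.071,0,0,0]

```text
clock: 4.63
eef_pos: [0.6083, 0.0627, 0.1653]
tool_rot: [0.807, 0.591, -0.0, -0.0]
ft_force: [-0.1, -0.1, -0.2]
grip_width: 0.0144
```

Call:
apply_moves:
  plan: [0,0,0,0,0,0,0,0,0,0,0,0]

```text
clock: 4.8
eef_pos: [0.608, 0.0626, 0.1646]
tool_rot: [0.807, 0.591, -0.001, -0.0]
ft_force: [-0.0, -0.6, -1.5]
grip_width: 0.0148
```

Run:
```python
from h import *
s,c=snap('wrist','wrist4'); m=meas(s); print(np.round(m,4),s['ft_force'].round(1),s['ft_torque'].round(2),s['grip_width'],s['joint_vel'].round(3))
snap('side','side4')
a=cv2.imread('pics/side4.png')[100:275,165:345]; cv2.imwrite('pics/s4c.png',cv2.resize(a,None,fx=3,fy=3,interpolation=cv2.INTER_CUBIC))
```

```text
[ 0.608   0.0626  0.1646 -0.307 ] [-0.  -0.6 -1.5] [ 0.01  0.   -0.02] 0.014844969488398451 [-0.001  0.     0.002 -0.002 -0.     0.001]
```

View pics/wrist4.png

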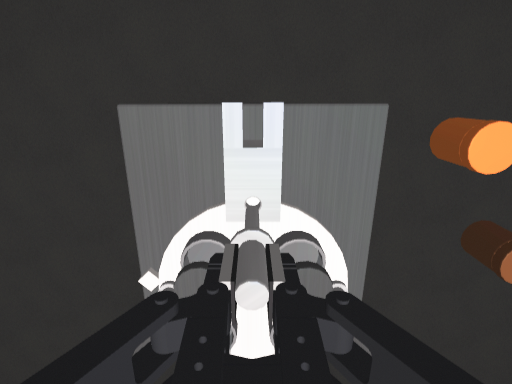

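View pics/s4c.png

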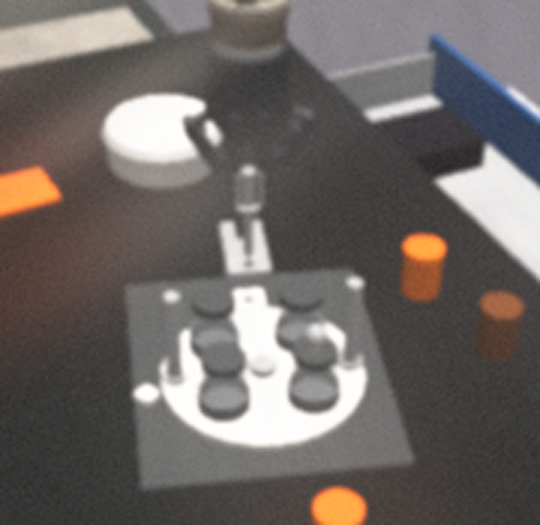

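Call:
apply_moves:
  plan: [0.01,0,0,0,0,0,0.022,0,0,0,0,0,0.034,0,0,0,0,0,0.046,0,0,0,0,0,0.054,0,0,0,0,0,0.057,0,0,0,0,0,0.057,0,0,0,0,0,0.057,0,0,0,0,0,0.057,0,0,0,0,0]

```text
clock: 5.65
eef_pos: [0.6254, 0.1167, 0.1652]
tool_rot: [0.807, 0.591, -0.0, 0.0]
ft_force: [-0.3, 0.3, -1.5]
grip_width: 0.0145
```

Run:
```python
from h import *
s,c=snap('wrist','wrist5'); m=meas(s); print(np.round(m,4),s['ft_force'].round(1),s['ft_torque'].round(2),s['grip_width'],s['joint_vel'].round(3))
w=np.array(m[:2])-Q[:2]; cc,ss=np.cos(Q[2]),np.sin(Q[2]); print(cc*w[0]+ss*w[1],-ss*w[0]+cc*w[1])
```

```text
[ 0.6254  0.1167  0.1652 -0.3073] [-0.3  0.3 -1.5] [-0.01  0.03 -0.  ] 0.014499288186587678 [-0.006 -0.003 -0.001 -0.001  0.001 -0.   ]
-0.0004717935792952696 0.17141753632426138
```

View pics/wrist5.png

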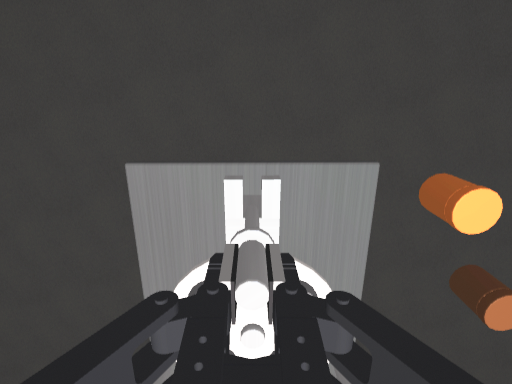

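Run:
```python
from h import *
a=cv2.imread('pics/wrist5.png')[165:315,180:330]; cv2.imwrite('pics/w5c.png',cv2.resize(a,None,fx=4,fy=4,interpolation=cv2.INTER_CUBIC))
```

```text
(no output)
```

View pics/w5c.png

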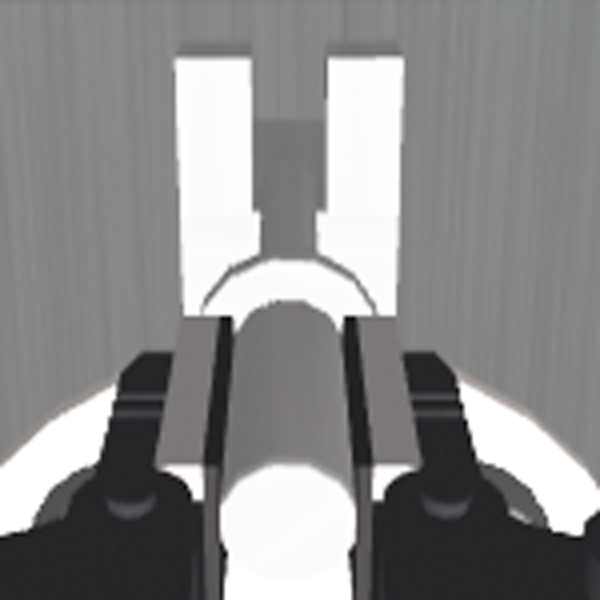

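Call:
apply_moves:
  plan: [0,0,0.006,0,0,0,0,0,0.013,0,0,0,0,0,0.02,0,0,0,0,0,0.028,0,0,0,0,0,0.036,0,0,0,0,0,0.044,0,0,0,0,0,0.052,0,0,0,0,0,0.06,0,0,0,0,0,0.066,0,0,0,0,0,0.069,0,0,0,0,0,0.069,0,0,0,0,0,0.069,0,0,0]

```text
clock: 6.7
eef_pos: [0.6256, 0.117, 0.0963]
tool_rot: [0.807, 0.591, -0.0, -0.0]
ft_force: [-0.1, -0.4, -0.6]
grip_width: 0.0142
```

Run:
```python
from h import *
s,c=snap('wrist','wrist6'); m=meas(s); print(np.round(m,4),s['ft_force'].round(1),s['ft_torque'].round(2),s['grip_width'],s['joint_vel'].round(3))
```

```text
[ 0.6256  0.117   0.0963 -0.307 ] [-0.1 -0.4 -0.6] [ 0.06 -0.01 -0.06] 0.014222977041050194 [-0.    -0.008  0.01   0.002 -0.     0.   ]
```

View pics/wrist6.png

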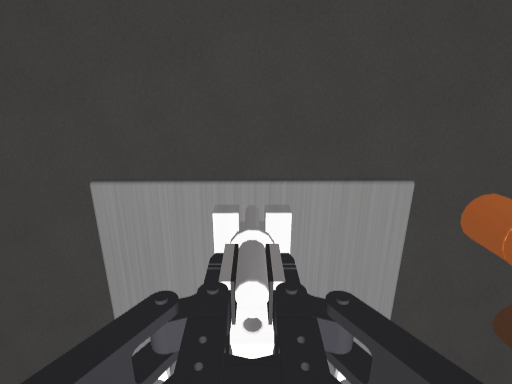

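Call:
apply_moves:
  plan: [0,0,0.0008,0,0,0,0,0,0.0016,0,0,0,0,0,0.0016,0,0,0,0,0,0.0016,0,0,0]

```text
clock: 7.08
eef_pos: [0.6257, 0.117, 0.0949]
tool_rot: [0.807, 0.591, 0.0, 0.0]
ft_force: [0.2, 1.3, -1.6]
grip_width: 0.0148
```

Call:
apply_moves:
  plan: [0,0,0,0,0,0,0,0,0,0,0,0,0,0,0,0,0,0,0,0,0,0,0,0,0,0,0,0,0,0,0,0,0,0,0,0]
  grip: 0.05

```text
clock: 7.58
eef_pos: [0.6256, 0.117, 0.0948]
tool_rot: [0.807, 0.591, 0.0, 0.0]
ft_force: [-0.0, -0.1, -0.9]
grip_width: 0.0497
```

Run:
```python
from h import *
s,c=snap('wrist','wrist7'); m=meas(s); print(np.round(m,4),s['ft_force'].round(1),s['ft_torque'].round(2),s['grip_width'],s['joint_vel'].round(3))
```

```text
[ 0.6256  0.117   0.0948 -0.307 ] [-0.  -0.1 -0.9] [0.04 0.02 0.02] 0.04972981693963812 [ 0.002  0.003 -0.002 -0.001  0.001  0.   ]
```

View pics/wrist7.png

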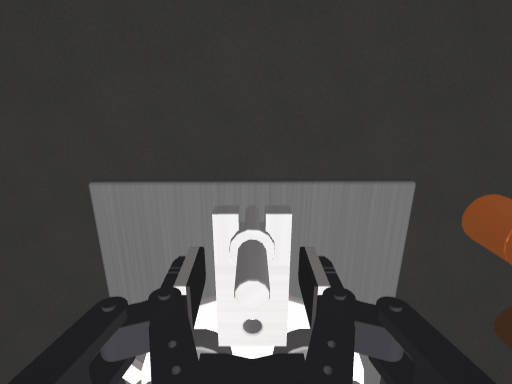

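Run:
```python
from h import *
m=meas(sensors.get_obs())
print(rel(m,(.6585,-.0735,.22,1.2664)))
```

```text
(array([-0.1717,  0.0889, -0.1252]), np.float64(-1.5734))
```

Call:
apply_moves:
  plan: [0,0,-0.015,0,0,0,0,0,-0.035,0,0,0,0,0,-0.06,0,0,0,0,0,-0.09,0,0,0,0,0,-0.11,0,0,0,0,0,-0.125,0,0,0,0,0,-0.125,0,0,0,0,0,-0.125,0,0,0]

```text
clock: 8.3
eef_pos: [0.6261, 0.1171, 0.2204]
tool_rot: [0.807, 0.591, 0.001, 0.0]
ft_force: [-0.2, 0.4, -0.9]
grip_width: 0.0498
```

Run:
```python
from h import *
s,c=snap('wrist','wrist8');m=meas(s); print(np.round(m,4))
print(rel(m,(.6585,-.0735,.22,1.2664)))
```

```text
[ 0.6261  0.1171  0.2204 -0.307 ]
(array([-0.1719,  0.0885,  0.0004]), np.float64(-1.5734))
```

View pics/wrist8.png

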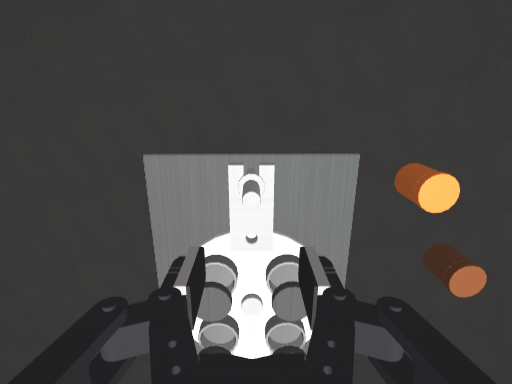

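Call:
apply_moves:
  plan: [-0.02,0.01,0,0,0,-0.12,-0.04,0.02,0,0,0,-0.24,-0.06,0.03,0,0,0,-0.36,-0.08,0.04,0,0,0,-0.48,-0.1,0.05,0,0,0,-0.6,-0.12,0.06,0,0,0,-0.72,-0.135,0.07,0,0,0,-0.84,-0.15,0.078,0,0,0,-0.96,-0.16,0.085,0,0,0,-1.08,-0.168,0.088,0,0,0,-1.2,-0.172,0.0885,0,0,0,-1.32,-0.172,0.0885,0,0,0,-1.44]

```text
clock: 9.35
eef_pos: [0.6568, -0.0751, 0.2168]
tool_rot: [0.215, 0.977, -0.0, -0.002]
ft_force: [0.2, -0.2, -0.3]
grip_width: 0.0499
```

Call:
apply_moves:
  plan: [0,0,0,0,0,-0.1,0,0,0,0,0,-0.1334,0,0,0,0,0,-0.1334,0,0,0,0,0,-0.1334,0,0,0,0,0,-0.1334]

```text
clock: 9.77
eef_pos: [0.6574, -0.0736, 0.2183]
tool_rot: [0.152, 0.988, -0.0, -0.001]
ft_force: [0.4, 0.5, -0.0]
grip_width: 0.0501
```

Run:
```python
from h import *
s,c=snap('wrist','wrist9');m=meas(s); print(np.round(m,4),s['joint_pos'].round(2))
print(rel(m,(.6585,-.0735,.108,1.2664)))
T=tool_T(s)@c['tool_from_camera']
u=proj(c,st2w(Q,[(.088,0,.14),(.088,.008,.14),(.088,-.008,.14),(0,0,.05),(.13,.19,.012),(.13,-.12,.012)]),T); print(u.round(1).tolist())
```

```text
[ 0.6574 -0.0736  0.2183  1.2656] [-0.11  0.58  0.49  1.48  0.    0.19]
(array([-0.001 ,  0.0004,  0.1103]), np.float64(-0.0008))
[[253.1, 209.4], [263.2, 209.4], [243.0, 209.4], [252.7, 93.3], [405.4, 204.3], [156.1, 204.6]]
```

View pics/wrist9.png

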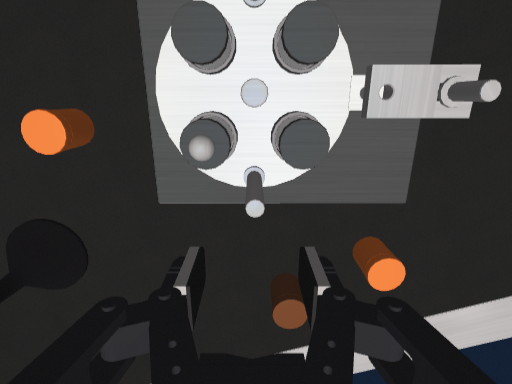

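Call:
apply_moves:
  plan: [-0.001,0.0015,0.03,0,0,0,-0.001,0.0015,0.06,0,0,0,-0.001,0.0015,0.085,0,0,0,-0.001,0.0015,0.1,0,0,0,-0.001,0.0015,0.11,0,0,0,-0.001,0.0015,0.11,0,0,0,-0.001,0.0015,0.11,0,0,0]

```text
clock: 10.4
eef_pos: [0.6594, -0.0725, 0.1097]
tool_rot: [0.152, 0.988, -0.0, -0.0]
ft_force: [-0.3, 0.9, -0.4]
grip_width: 0.0501
```

Call:
apply_moves:
  plan: [0,0,0,0,0,0,0,0,0,0,0,0,0,0,0,0,0,0,0,0,0,0,0,0,0,0,0,0,0,0]
  grip: 0.02

```text
clock: 10.82
eef_pos: [0.6597, -0.0726, 0.1105]
tool_rot: [0.152, 0.988, 0.0, 0.001]
ft_force: [0.2, 0.1, 0.3]
grip_width: 0.0198
```

Run:
```python
from h import *
s,c=snap('wrist','wrist10');m=meas(s); print(np.round(m,4),s['joint_pos'].round(2),s['ft_force'].round(1),s['grip_width'])
w=np.array(m[:2])-Q[:2]; cc,ss=np.cos(Q[2]),np.sin(Q[2]); print(cc*w[0]+ss*w[1],-ss*w[0]+cc*w[1])
```

```text
[ 0.6597 -0.0726  0.1105  1.2663] [-0.11  0.63  0.29  1.23  0.    0.19] [0.2 0.1 0.3] 0.019756324449786276
0.08900224905510634 0.0011056024003001895
```

View pics/wrist10.png

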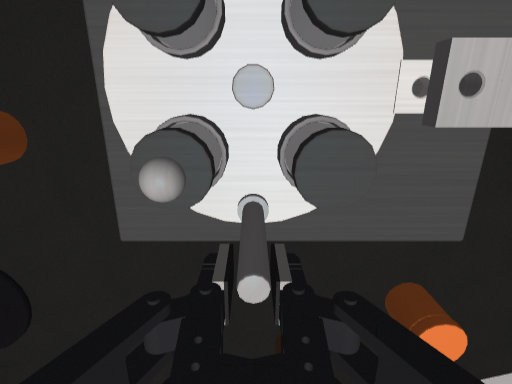

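Run:
```python
import numpy as np
r=.0885;o=[]
for d in (1.5,4.5,8.5,12.5,17,21.5,26,30.5,35,39.5,43,45):
    t=np.radians(d); o+=[round(r-r*np.cos(t),4),round(-r*np.sin(t),4),0,0,0,round(t,4)]
print([float(x) for x in o])
```

```text
[0.0, -0.0023, 0.0, 0.0, 0.0, 0.0262, 0.0003, -0.0069, 0.0, 0.0, 0.0, 0.0785, 0.001, -0.0131, 0.0, 0.0, 0.0, 0.1484, 0.0021, -0.0192, 0.0, 0.0, 0.0, 0.2182, 0.0039, -0.0259, 0.0, 0.0, 0.0, 0.2967, 0.0062, -0.0324, 0.0, 0.0, 0.0, 0.3752, 0.009, -0.0388, 0.0, 0.0, 0.0, 0.4538, 0.0122, -0.0449, 0.0, 0.0, 0.0, 0.5323, 0.016, -0.0508, 0.0, 0.0, 0.0, 0.6109, 0.0202, -0.0563, 0.0, 0.0, 0.0, 0.6894, 0.0238, -0.0604, 0.0, 0.0, 0.0, 0.7505, 0.0259, -0.0626, 0.0, 0.0, 0.0, 0.7854]
```

Call:
apply_moves:
  plan: [0.0,-0.0023,0.0,0.0,0.0,0.0262,0.0003,-0.0069,0.0,0.0,0.0,0.0785,0.001,-0.0131,0.0,0.0,0.0,0.1484,0.0021,-0.0192,0.0,0.0,0.0,0.2182,0.0039,-0.0259,0.0,0.0,0.0,0.2967,0.0062,-0.0324,0.0,0.0,0.0,0.3752,0.009,-0.0388,0.0,0.0,0.0,0.4538,0.0122,-0.0449,0.0,0.0,0.0,0.5323,0.016,-0.0508,0.0,0.0,0.0,0.6109,0.0202,-0.0563,0.0,0.0,0.0,0.6894,0.0238,-0.0604,0.0,0.0,0.0,0.7505,0.0259,-0.0626,0.0,0.0,0.0,0.7854]

```text
clock: 11.87
eef_pos: [0.6154, -0.1249, 0.1098]
tool_rot: [0.52, 0.854, 0.0, -0.0]
ft_force: [0.6, 0.9, -0.7]
grip_width: 0.0202
```

Run:
```python
from h import *
s,c=snap('wrist','wrist11');m=meas(s); print(np.round(m,4),s['joint_pos'].round(2),s['ft_force'].round(1),s['grip_width'])
w=np.array(m[:2])-Q[:2]; cc,ss=np.cos(Q[2]),np.sin(Q[2]); a=(cc*w[0]+ss*w[1],-ss*w[0]+cc*w[1]);print(a,np.hypot(*a),np.degrees(np.arctan2(a[1],a[0])))
```

```text
[ 0.6154 -0.1249  0.1098  0.4767] [-0.2   0.56  0.17  1.18  0.    0.89] [ 0.6  0.9 -0.7] 0.020187544394129467
(np.float64(0.0623938663789675), np.float64(-0.06201003188605127)) 0.08796725877407768 -44.82322075917862
```

View pics/wrist11.png

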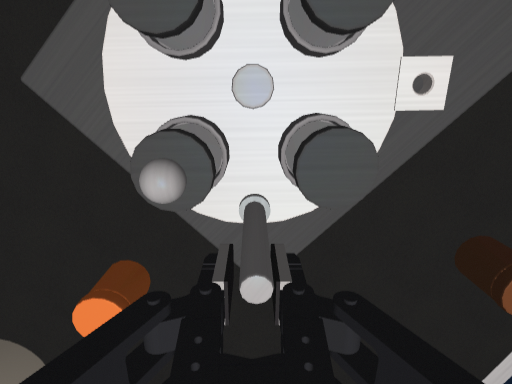

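Turning as planned (post at 256,289, jars standing). I'll repeat the arc.

Call:
apply_moves:
  plan: [0.0,-0.0023,0.0,0.0,0.0,0.0262,0.0003,-0.0069,0.0,0.0,0.0,0.0785,0.001,-0.0131,0.0,0.0,0.0,0.1484,0.0021,-0.0192,0.0,0.0,0.0,0.2182,0.0039,-0.0259,0.0,0.0,0.0,0.2967,0.0062,-0.0324,0.0,0.0,0.0,0.3752,0.009,-0.0388,0.0,0.0,0.0,0.4538,0.0122,-0.0449,0.0,0.0,0.0,0.5323,0.016,-0.0508,0.0,0.0,0.0,0.6109,0.0202,-0.0563,0.0,0.0,0.0,0.6894,0.0238,-0.0604,0.0,0.0,0.0,0.7505,0.0259,-0.0626,0.0,0.0,0.0,0.7854]

```text
clock: 12.92
eef_pos: [0.5486, -0.1306, 0.11]
tool_rot: [0.807, 0.59, 0.0, 0.0]
ft_force: [0.8, -0.3, -0.9]
grip_width: 0.0201
```

Run:
```python
from h import *
s,c=snap('wrist','wrist12');m=meas(s); print(np.round(m,4),s['joint_pos'].round(2),s['ft_force'].round(1),s['grip_width'])
w=np.array(m[:2])-Q[:2]; cc,ss=np.cos(Q[2]),np.sin(Q[2]); a=(cc*w[0]+ss*w[1],-ss*w[0]+cc*w[1]);print(a,np.hypot(*a),np.degrees(np.arctan2(a[1],a[0])))
```

```text
[ 0.5486 -0.1306  0.11   -0.3077] [-0.23  0.44 -0.03  1.1  -0.    1.64] [ 0.8 -0.3 -0.9] 0.020116415829992587
(np.float64(0.00030470594741689033), np.float64(-0.08752558011101667)) 0.08752611050129207 -89.8005349495788
```

View pics/wrist12.png

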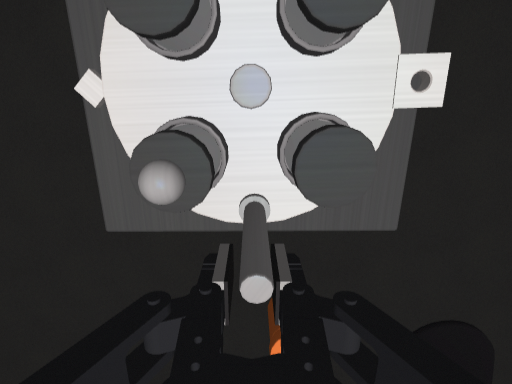

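Call:
apply_moves:
  plan: [0.0,-0.0023,0.0,0.0,0.0,0.0262,0.0003,-0.0069,0.0,0.0,0.0,0.0785,0.001,-0.0131,0.0,0.0,0.0,0.1484,0.0021,-0.0192,0.0,0.0,0.0,0.2182,0.0039,-0.0259,0.0,0.0,0.0,0.2967,0.0062,-0.0324,0.0,0.0,0.0,0.3752,0.009,-0.0388,0.0,0.0,0.0,0.4538,0.0122,-0.0449,0.0,0.0,0.0,0.5323,0.016,-0.0508,0.0,0.0,0.0,0.6109,0.0202,-0.0563,0.0,0.0,0.0,0.6894,0.0238,-0.0604,0.0,0.0,0.0,0.7505,0.0259,-0.0626,0.0,0.0,0.0,0.7854]

```text
clock: 13.97
eef_pos: [0.4965, -0.0878, 0.1101]
tool_rot: [0.972, 0.237, -0.0, 0.001]
ft_force: [0.7, -3.5, -0.4]
grip_width: 0.0201
```

Call:
apply_moves:
  plan: [0,0,0,0,0,0,0,0,0,0,0,0,0,0,0,0,0,0,0,0,0,0,0,0,0,0,0,0,0,0,0,0,0,0,0,0,0,0,0,0,0,0,0,0,0,0,0,0]
  grip: 0.0

```text
clock: 14.63
eef_pos: [0.4966, -0.088, 0.1103]
tool_rot: [0.971, 0.238, 0.0, 0.001]
ft_force: [-2.3, -5.1, 5.6]
grip_width: 0.0145
```

Run:
```python
from h import *
s,c=snap('wrist','wrist13');m=meas(s); print(np.round(m,4),s['joint_pos'].round(2),s['ft_force'].round(1),s['grip_width'])
w=np.array(m[:2])-Q[:2]; cc,ss=np.cos(Q[2]),np.sin(Q[2]); a=(cc*w[0]+ss*w[1],-ss*w[0]+cc*w[1]);print(a,np.hypot(*a),np.degrees(np.arctan2(a[1],a[0])))
snap('side','side13');_,c=snap('top','top13')
a=cv2.imread('pics/side13.png')[100:275,165:345]; cv2.imwrite('pics/s13c.png',cv2.resize(a,None,fx=3,fy=3,interpolation=cv2.INTER_CUBIC))
a=cv2.imread('pics/top13.png')[135:255,190:330]; cv2.imwrite('pics/t13c.png',cv2.resize(a,None,fx=5,fy=5,interpolation=cv2.INTER_CUBIC))
u=proj(c,st2w(Q,[(-.062,0,.125),(-.116,0,.012)])); print((u-[190,135])*5+2)
```

```text
[ 0.4966 -0.088   0.1103 -1.09  ] [-0.17  0.34 -0.2   1.04 -0.    2.49] [-2.3 -5.1  5.6] 0.014492897754263448
(np.float64(-0.06202725861636457), np.float64(-0.062460736767803574)) 0.08802683936753734 -134.80049186162512
[[354.64146541 365.77429057]
 [321.8774503  460.10813758]]
```

View pics/wrist13.png

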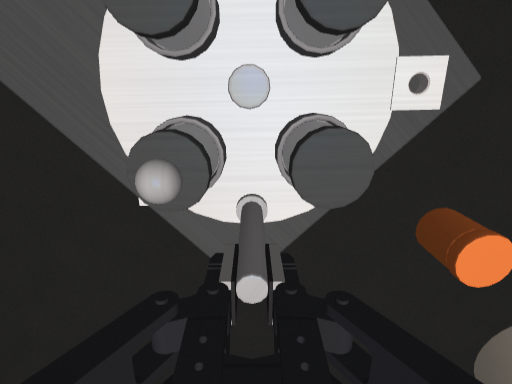

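View pics/s13c.png

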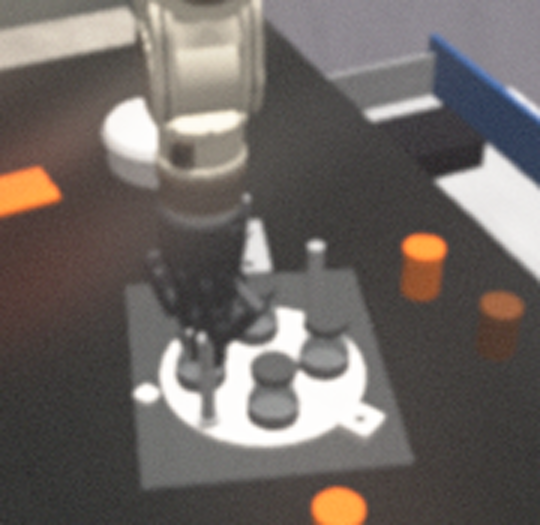

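View pics/t13c.png

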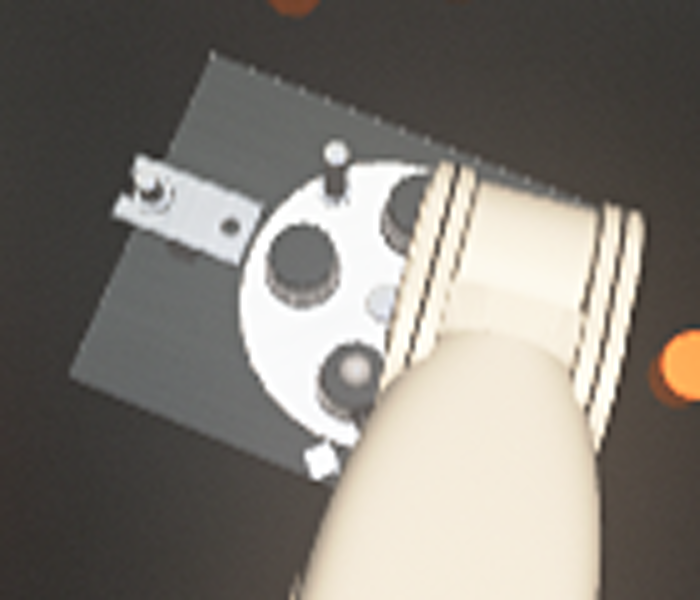

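Call:
apply_moves:
  plan: [0,0,0,0,0,0,0,0,0,0,0,0,0,0,0,0,0,0,0,0,0,0,0,0]

```text
clock: 15.12
eef_pos: [0.4966, -0.088, 0.1102]
tool_rot: [0.971, 0.238, -0.0, 0.001]
ft_force: [-2.1, -4.8, 5.6]
grip_width: 0.0144
```

Run:
```python
from h import *
s=sensors.get_obs(); print(np.round(meas(s),4),s['ft_force'].round(1),s['grip_width'],s['joint_vel'].round(3))
print(bot.job_done())
```

```text
[ 0.4966 -0.088   0.1102 -1.09  ] [-2.1 -4.8  5.6] 0.014449901746157507 [ 0.    -0.001  0.    -0.    -0.     0.   ]
the job is handed in; nothing more can be done
None
```

I drew the pin out, parked it upright in the notch on its collar and let go. I then turned the turntable 135° clockwise by its back post and handed the job in at 15.1 s, still gripping the post.

- **Jar at the front:** in the last top picture the ball knob is within about 1 mm of where the front point should appear.
- **Pin:** it stands in the notch, clear of the fingers.
- **Jars:** the jars I could see stand in their wells. The arm hid part of the turntable from above.
- **Stillness:** the arm was still, with joint speeds of 0.001 rad/s or less, and the force sensor read steady, about 8 N in total. I did not measure the turntable's own speed or the finger force on the post separately.
- **Bystanders:** I never came near the coffee pot, funnel, mess kit or scraper, but I did not measure their positions again at the end.
- **Disagreements:** the wrist camera put the bracket 1 to 2 mm from where the fixed cameras did, within the stated calibration. The gripper reads about 14.4 mm on the 16 mm post and pin. No check failed.

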